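# Clamp a foot-trimming tool in the sharpening collet

## Task

The blue-handled trimming tool needs sharpening. Move it from the wooden rack to the green bench collet, standing fully home on its brass collar with its bent blade pointing straight along the red mark; then swing the collet's lever clockwise until the jaws firmly grip the shank, and let go. Leave the other two tools, the white dome and the jug where they are.

Things in the scene. Friction and masses are not known exactly. Their poses are not given: they have to be found in the camera images.
- foot_tool_grip (a point): Blue-handled trimming tool, 91 mm tall, about 90 g, upright in a rack hole. Point: centre of its square grip, 22 x 22 mm, 44 mm tall, flat sides facing its x and y axes. z runs up the tool, x the way the bent blade points. Brass collar under the grip, 28 mm across, underside 28 mm below this point; then a round steel shank, 11 mm across, 30 mm long, tapered foot, end 58 mm below this point.
- foot_tool_tip (a point): Tip of the blue tool's flat steel blade, 40 mm along x and 31 mm up from the centre of its grip; same axes. The blade is 9 mm wide, 4 mm thick and level, from 6 mm behind the tool's axis to 40 mm ahead of it, on an 8 mm high neck 12 mm across.
- loop_tool_grip (a point): Bystander: brown wooden-handled tool with a vertical wire loop, standing in another rack hole; same grip, collar and shank as the blue tool; top of the loop 56 mm above this point, the centre of its grip. Loop 24 mm wide along its y axis.
- delta_tool_grip (a point): Bystander: yellow-handled tool with a vertical triangular wire, standing in another rack hole; same grip, collar and shank; top 52 mm above this point, the centre of its grip. Wire 22 mm wide along its y axis.
- rack: Fixed wooden rack block, 50 x 210 x 45 mm (x, y, z); origin at the centre of its underside. Three holes 16 mm across, 36 mm deep, at y = -75, 0 and +75 mm; the collars of the tools rest on its top. Which tool stands in which hole varies.
- collet: Fixed bench collet: green base 116 mm across, 16 mm high, its tongue reaching 82 mm out along its own -x axis with the red mark on it; steel collet 50 mm across on its axis, 58 mm high. Origin at the centre of its underside, z up. The mark runs along -x from the axis, so the blade must point along -x.
- collet_mouth (a point): Centre of the collet's mouth on its flat top, 58 mm above the table; same axes as the collet. 18 mm hole in the 6 mm thick top ring; under it jaws 16 mm apart (lever at 0), then a bore 15 mm across from 36 to 16 mm above the table. The tool's brass collar rests on the top ring.
- collet_mark (a point): Outer end of the red mark, 80 mm from the collet's axis along its -x axis, 17 mm above the table.
- lever_pin (a point): Upright black pin, 16 mm across, at the end of the collet's lever; this point is on the pin's axis 80 mm above the table and 80 mm from the collet's axis; the black pin runs from 34 to 100 mm above the table, and a steel bar joins its foot to the nut at 21 to 31 mm height.
- lever (a joint): Lever angle, rad, about the collet's axis; 0 open, 1.2 end stop; grows clockwise from above. At 0 the pin is 0.7 rad anticlockwise of the collet's +x axis. Starts at 0 to 0.25, open enough for the shank. About 4 N at the pin moves it, it stays where left. Jaws meet the shank near 0.9 rad; grip is firm at 1.1.
- jaw_a: One of the two V jaws inside the collet, that on its +x side (hidden under the top ring).
- jaw_b: The other V jaw, on the -x side.
- dome_mid (a point): Bystander: white fired-clay dome, 90 mm across, 44 mm high; this point is on its axis 22 mm above the table.
- jug_mid (a point): Bystander: open white plastic jug, 84 mm across, 110 mm high; this point is on its axis half-way up.
Not all that is in view belongs to the job. There is more than one size of the part that bears foot_tool_grip; the job needs the middle-sized.

How it is judged:
By the outcome, as a careful person would: the job done as asked, in the order asked, and still so for the second after the job is handed in, with the robot touching nothing.
It also fails if it takes over 58 s, if anything falls off the work surface, if the arm or the gripper's body presses on something with over 40 N, if the wrist force passes 120 N, or if a joint passes its speed limit or range.

## Robot

A 6-joint arm with a two-finger parallel gripper is mounted at the origin on the work surface. World frame = base frame: x ahead of the robot, y to its left, z up, the work surface at z = 0. Lengths are in m, angles in rad, forces in N, time in s.
With the tool pointing down it reaches from about 0.3 to 0.75 m from the base axis. Payload 8.5 kg.
Tool frame: the origin (TCP) lies where the fingers leave the gripper's body, on its centre line; the fingertips stand ahead of it and the grasp point (between the pads) lies 54 mm ahead of it (env.tip_reach is the z of the fingertips in the tool frame, in m); z points along the fingers, y is the line along which they close (so a half turn about z gives the same grasp; the last joint's range is limited). The gripper opens to 85 mm and grips with 20 to 120 N. Pads are 22 mm wide; open, the fingers measure 114 mm over their backs; the gripper's body (76 mm by 85 mm) begins 54 mm behind the grasp point. The pads swing forward as they close: fully open they stand 13 mm farther back than shut.
Start: joints at [-1.319, 0.381, 1.297, -0, 1.464, -0.215], TCP at [0.248, -0.491, 0.304] pointing down, gripper open.
Joint ranges: [-3.11, 3.11], [-0.89, 2.33], [0.22, 2.48], [-1.42, 4.56], [0.17, 2.85], [-2.88, 2.88]. Speed limits (rad/s): [2.39, 2.39, 3.14, 3.14, 3.14, 3.14].

## Interface

Orientations are given as a unit quaternion [w, x, y, z].
In Python, from workcell import env gives the robot as it stands.
- The arm moves only by the shell command python3 -m jog 'ROWS' [FORCE]. ROWS is JSON, one flat list of numbers, 7 for each row, row after row: the turn, a rotation vector about the tool's x, y, z each as a share of 60 degrees, from -1 to 1, then the shift along the tool's x, y, z each as a share of 0.1 m, from -1 to 1, then the closure, from 0 (fully open) to 1 (shut). A call has 1 to 20 rows; each row is the pose to reach, as a shift and turn from the pose commanded when the call began, along the tool's axes at that moment; what a row does not reach only later rows make up. A row lasts 1/10 s, in which the tool goes at most 50 mm and 8.59 degrees, less where a joint would pass 70% of its speed; a pose out of reach is approached as far as the arm can. A call with a number of a shift or a turn outside -1 to 1 is refused whole. A call with a gripper value outside its range is refused whole. The fingers move at their own pace and stop on an object; FORCE is the grip in N (left out, the last holds). Time passes only in rows, so rows that repeat a pose let the fingers close. It gives the time, the measured TCP pose, the force, the opening and the grip force at its end, in the units of the state.
- env.state(): the state, without advancing time (a new reading comes with each control period).
- env.capture(name): name is "scene" or "top" or "wrist"; returns the picture (384x512x3 uint8, red, green, blue); there is no depth.
- env.get_calibration(name): a dict with "K" (3x3 intrinsics, pixels), "k1" (the pictures are not rectified: a ray, as slopes to the right and down, at radius r is drawn at 1 + k1 r^2 times it, then the intrinsics apply), "R" (3x3) and "t" (3): a world point X has camera coordinates R X + t. Camera axes: x right, y down, z forward; pixel columns grow to the right and rows downward; lengths in m; the calibration is good to about 2 mm. A picture is of the moment at which its call begins: read the wrist's pose just before it. get_calibration takes no time and is no camera call; for the wrist camera it gives the pose at the moment of the call.
- env.hand_in(): hands the job in; it is judged then, once.
The state is a dict: "t": time; "joints": joint angles; "joint_velocities": joint speeds; "tau": joint torques, N m; "ee_pos": TCP position; "ee_rot": TCP orientation; "ft_force": force on the tool from outside, world axes, zero at the start; "wrist_torque": the same for the moment, N m; "gripper_width": finger opening in m; "grasp_force": force on a finger pad.
Only numpy, scipy, OpenCV 4.12 (cv2) and the standard library are available. Lean on these libraries where they do the work, as an engineer would, in place of code of your own. Each camera call takes 0.05 s, during which the arm holds its last target. There are 200 camera calls.

## Working session

There is one attempt and no reset: what is moved stays moved. The work goes in short steps, Python scripts to look and compute and a shell command to move; the robot and the scene stay as the last step left them, time stands still between calls to the robot, and variables do not carry over. Pictures are saved under pics/ and viewed, at most 11 in all, crops included, and the job is handed in when it is done.

```bash
ls; mkdir -p pics; python3 - <<'E'
from workcell import env
import cv2
s=env.state(); print(s['t'],s['ee_pos'],s['ee_rot'],s['gripper_width'],env.tip_reach)
for n in('scene','top'):
    c=env.get_calibration(n);print(n,c)
    cv2.imwrite(f'pics/{n}0.png',env.capture(n)[:,:,::-1])
E
```

```text
pics
0.0 [ 0.24745872 -0.49096444  0.30330477] [-7.56777548e-04  9.72888287e-01  2.31274313e-01 -1.29852053e-05] 0.08523359779692348 0.0726
scene {'K': array([[468.21721392,   0.        , 260.57066994],
       [  0.        , 468.21721392, 191.05462489],
       [  0.        ,   0.        ,   1.        ]]), 'k1': -0.15880901281440832, 'R': array([[ 0.86809433,  0.49618266,  0.01466269],
       [ 0.35234244, -0.59509458, -0.72229997],
       [-0.34966703,  0.63219079, -0.69142445]]), 't': array([-0.43937188, -0.17143899,  1.47596432])}
top {'K': array([[361.77985001,   0.        , 254.37658387],
       [  0.        , 361.77985001, 192.31163319],
       [  0.        ,   0.        ,   1.        ]]), 'k1': -0.04648293478530441, 'R': array([[ 0.00799701, -0.99994806,  0.00631889],
       [-0.99293215, -0.00868887, -0.11836493],
       [ 0.11841369, -0.00532767, -0.99295006]]), 't': array([-0.0527855 ,  0.55685199,  1.10530501])}
```

View pics/scene0.png

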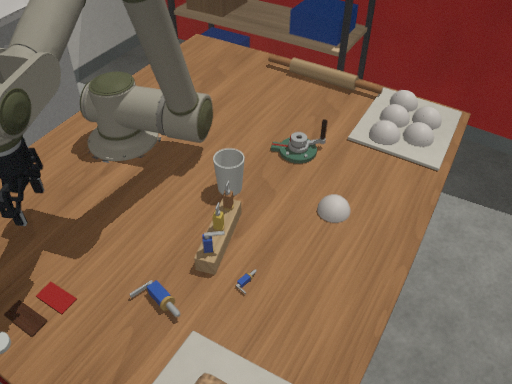

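View pics/top0.png

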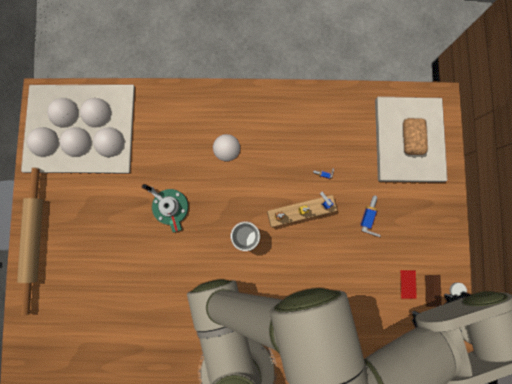

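The candidates for the blue tool are:
- Rack tool: scene (208,243), top (327,203).
- Large one lying down: scene (160,295), top (369,217).
- Small one lying down: scene (245,280), top (323,174).

The one upright in the rack fits the description. I'll check it in a close crop.

```bash
python3 - <<'E'
import cv2,numpy as np
s=cv2.imread('pics/scene0.png');t=cv2.imread('pics/top0.png')
z=lambda im,x,y,w=66,h=50:cv2.resize(im[y:y+h,x:x+w],(396,300),interpolation=cv2.INTER_CUBIC)
cv2.imwrite('pics/crop1.png',np.vstack([np.hstack([z(s,190,180,120,91) if 0 else z(s,185,205),z(t,275,180)]),np.hstack([z(s,265,112),z(t,136,180)])]))
E
```

```text
(no output)
```

View pics/crop1.png

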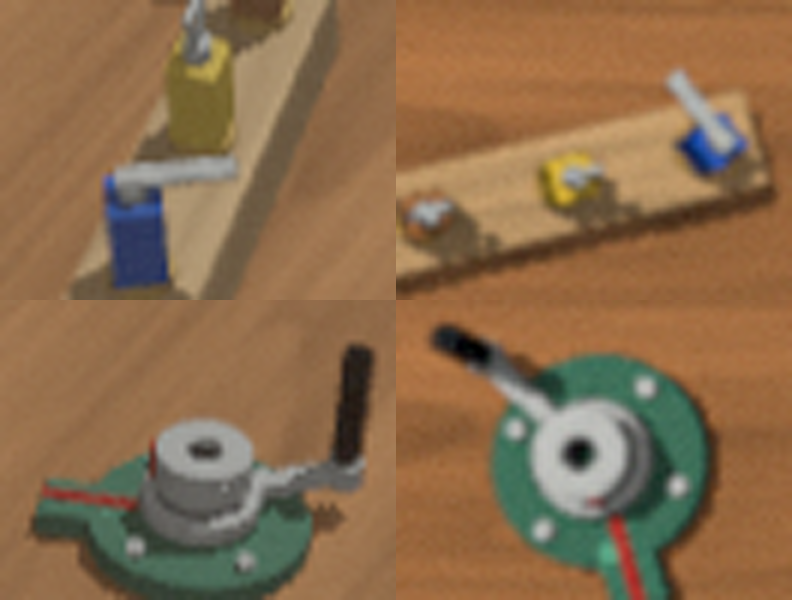

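The crop shows the upright blue rack tool with a flat blade: the tip is at about scene (224,232) and top (322,192). The collet mouth is at about scene (299,137) and top (166,205). The lever pin's top is at scene (324,121) and top (143,187). Next I'll get coarse positions.

```bash
cat > h.py <<'E'
import numpy as np,cv2
from workcell import env
def ray(c,u,v):
    K,R,t=c['K'],c['R'],c['t']
    p=cv2.undistortPoints(np.array([[[u,v]]],float),K,np.array([c['k1'],0,0,0]))[0,0]
    return -R.T@t, R.T@np.array([*p,1])
def onz(c,u,v,z):
    o,d=ray(c,u,v); return o+d*(z-o[2])/d[2]
def tri(*obs):
    A=0;b=0
    for c,u,v in obs:
        o,d=ray(c,u,v);d/=np.linalg.norm(d);P=np.eye(3)-np.outer(d,d);A=A+P;b=b+P@o
    return np.linalg.solve(A,b)
def proj(c,X):
    X=np.atleast_2d(X)
    return cv2.projectPoints(X.astype(float),cv2.Rodrigues(c['R'])[0],c['t'],c['K'],np.array([c['k1'],0,0,0]))[0][:,0]
E
python3 - <<'E'
from h import *
np.set_printoptions(precision=4,suppress=True)
S=env.get_calibration('scene');T=env.get_calibration('top')
f=lambda x0,y0,X,Y:((X+.5)/6-.5+x0,(Y+.5)/6-.5+y0)
pts=dict(tip=(f(185,205,236,167),f(275,180,281,72),.106),back=(f(185,205,118,180),f(275,180,326,145),.106),
mouth=(f(265,112,206,150),f(136,180,182,153),.058),pin=(f(265,112,358,50),f(136,180,48,38),.1),markend=(f(265,112,43,191),None,.017))
for k,(a,b,z) in pts.items():
    print(k,onz(S,*a,z), *( [onz(T,*b,z),tri((S,*a),(T,*b))] if b else []))
print('markend top',onz(T,*f(136,180,240,298),.017))
W=env.get_calibration('wrist');s=env.state();C=-W['R'].T@W['t'];print('cam',C,s['ee_pos'],W['R'],W['K'][0])
E
```

```text
tip [ 0.5506 -0.2475  0.106 ] [ 0.5525 -0.2457  0.106 ] [ 0.5515 -0.2465  0.1056]
back [ 0.5161 -0.2755  0.106 ] [ 0.5166 -0.2674  0.106 ] [ 0.515  -0.2702  0.1002]
mouth [0.5123 0.2184 0.058 ] [0.5125 0.2232 0.058 ] [0.5116 0.2232 0.0549]
pin [0.563  0.2804 0.1   ] [0.5656 0.282  0.1   ] [0.5642 0.281  0.1005]
markend [0.4344 0.1942 0.017 ]
markend top [0.4396 0.1997 0.017 ]
cam [ 0.3129 -0.4584  0.3737] [ 0.2474 -0.491   0.3034] [[ 0.4506 -0.8927 -0.0007]
 [-0.8558 -0.4322  0.2842]
 [-0.254  -0.1275 -0.9588]] [272.984    0.     253.7515]
```

```bash
python3 -m jog '[0,0,0,0.5,-0.15,0,0, 0,0,0,1,-0.27,0,0, 0,0,0,1,-0.27,0,0]'; python3 -m jog '[0,0,0,0.5,-0.15,0,0, 0,0,0,1,-0.27,0,0, 0,0,0,1,-0.27,0,0]';python3 -m jog '[0,0,0,0.5,-0.15,0,0.4, 0,0,0,1,-0.27,0,0.4, 0,0,0,1,-0.27,0,0.4,0,0,0,1,-0.27,0,0.4,0,0,0,1,-0.27,0,0.4,0,0,0,1,-0.27,0,0.4]'
python3 - <<'E'
from h import *
s=env.state();print(s['ee_pos'],s['ee_rot'],s['gripper_width'])
im=env.capture('wrist')[:,:,::-1];cv2.imwrite('pics/w1.png',im);cv2.imwrite('pics/w1b.png',cv2.resize(im,(800,600),interpolation=cv2.INTER_CUBIC))
c=env.get_calibration('wrist');np.savez('w1.npz',**c)
E
```

```text
t: 0.4
ee_pos: [0.3275, -0.4188, 0.3039]
ee_rot: [-0.001, 0.972, 0.233, 0.0]
ft_force: [-0.1, -0.4, -0.3]
gripper_width: 0.0855
grasp_force: 0.0
t: 0.7
ee_pos: [0.4044, -0.3499, 0.3038]
ee_rot: [-0.0, 0.972, 0.234, 0.0]
ft_force: [-0.5, -0.1, 0.2]
gripper_width: 0.0853
grasp_force: 0.0
t: 1.3
ee_pos: [0.478, -0.285, 0.3039]
ee_rot: [-0.0, 0.973, 0.23, -0.0]
ft_force: [-0.9, -1.6, -0.1]
gripper_width: 0.0511
grasp_force: 0.0
[ 0.47802971 -0.28500686  0.30385778] [-2.60564500e-05  9.73120013e-01  2.30298523e-01 -1.70848885e-04] 0.051111157758891704
```

View pics/w1b.png

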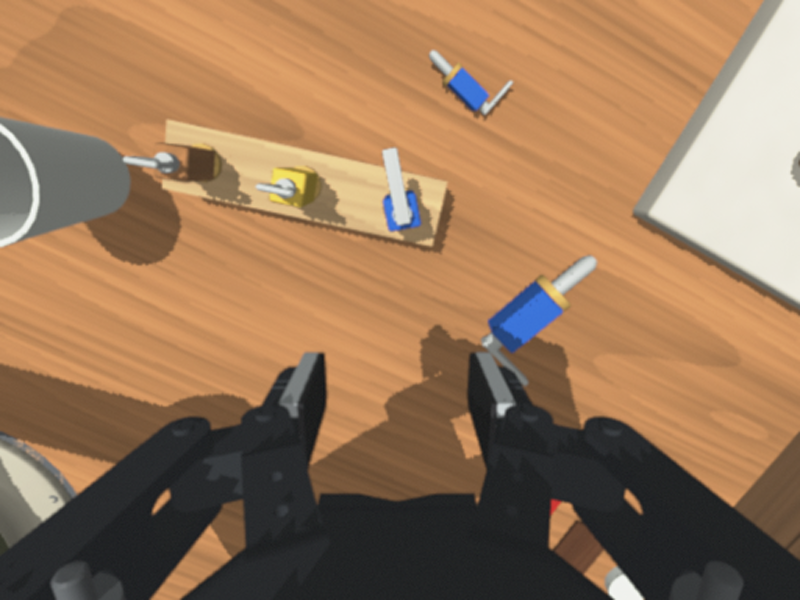

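The wrist view shows the blue rack tool at (400,210) of 800x600, with its blade up to (390,150). The spare large tool is at (525,315) and the small one at (465,88), both lying on the table. I'll measure the blade and grip in metric units.

```bash
cat > blade.py <<'E'
from h import *
import sys
def blade(im,c,box,z):
    x0,y0,x1,y1=box
    big=cv2.resize(im[y0:y1,x0:x1],None,fx=8,fy=8,interpolation=cv2.INTER_CUBIC)
    h=cv2.cvtColor(big,cv2.COLOR_BGR2HSV)
    out={}
    for n,m in(('blade',(h[...,1]<60)&(h[...,2]>110)),('blue',(h[...,0]>100)&(h[...,0]<130)&(h[...,1]>120)&(h[...,2]>60))):
        k,l,st,_=cv2.connectedComponentsWithStats(m.astype(np.uint8))
        i=1+st[1:,4].argmax();v,u=np.nonzero(l==i)
        cs=cv2.findContours((l==i).astype(np.uint8),cv2.RETR_EXTERNAL,cv2.CHAIN_APPROX_NONE)[0]
        q=max(cs,key=len)[:,0]
        P=np.array([onz(c,(a+.5)/8-.5+x0,(b+.5)/8-.5+y0,z)[:2] for a,b in q])
        r=cv2.minAreaRect((P*1000).astype(np.float32));out[n]=cv2.boxPoints(r)
        print(n,'center',r[0],'size',r[1]);print(out[n].round(1).tolist(),'px mean',u.mean()/8+x0,v.mean()/8+y0)
        a,b=out[n][0],out[n][1];d=out[n][2]
        e=(b-a) if np.hypot(*(b-a))>np.hypot(*(d-b)) else (d-b)
        print('axis deg',np.degrees(np.arctan2(e[1],e[0])))
E
python3 - <<'E'
from blade import *
blade(cv2.imread('pics/w1.png'),dict(np.load('w1.npz')),(242,90,275,152),.106)
c=dict(np.load('w1.npz'));k=.64
for n,p in dict(rackTR=(447,182),rackTL=(167,121),BL=(163,189),BR=(433,247)).items(): print(n,onz(c,p[0]*k,p[1]*k,.045))
E
```

```text
blade center (531.375732421875, -258.9761962890625) size (50.159664154052734, 22.36046028137207)
[[504.79998779296875, -265.79998779296875], [518.5999755859375, -283.29998779296875], [558.0, -252.1999969482422], [544.0999755859375, -234.60000610351562]] px mean 254.2185908319185 121.33173505798393
axis deg 38.358887
blue center (521.2025146484375, -267.000244140625) size (21.84379005432129, 20.010725021362305)
[[506.3999938964844, -265.8999938964844], [518.9000244140625, -281.6000061035156], [536.0, -268.1000061035156], [523.5999755859375, -252.39999389648438]] px mean 257.76979753972324 136.01273156622977
axis deg 38.37175
rackTR [ 0.55048128 -0.29142218  0.045     ]
rackTL [ 0.49773004 -0.08860037  0.045     ]
BL [ 0.4500261  -0.10133713  0.045     ]
BR [ 0.50222405 -0.30520869  0.045     ]
```

```bash
python3 - <<'E'
from blade import *
c=dict(np.load('w1.npz'));k=.64
a=onz(c,390.5*k,149*k,.106);b=onz(c,403.5*k,223*k,.106);d=a-b
print(a,b,np.linalg.norm(d),np.degrees(np.arctan2(d[1],d[0])), 'axis',a-.04*d/np.linalg.norm(d))
im=cv2.imread('pics/w1.png');cv2.imwrite('pics/crop2.png',cv2.resize(im[85:157,230:290],None,fx=8,fy=8,interpolation=cv2.INTER_CUBIC))
E
```

```text
[ 0.55088537 -0.24481187  0.106     ] [ 0.51500904 -0.27175416  0.106     ] 0.04486644703616876 36.90569253406758 axis [ 0.51890037 -0.26883186  0.106     ]
```

View pics/crop2.png

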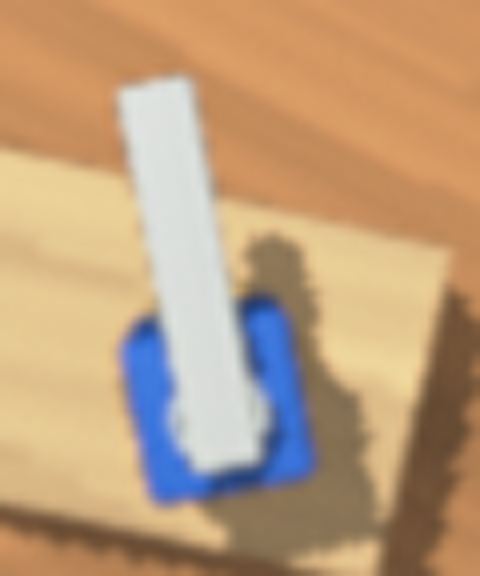

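The blade axis is at yaw about 37.5° and the tool axis at (0.519,-0.269). The rack fit agrees: hole at (0.5190,-0.2692), top length 209.6 mm. I'll move over it and lower the arm.

```bash
python3 -m jog '[0,0,-0.1,0.44,0.04,0,0.4, 0,0,-0.18,0.44,0.04,0.4,0.4, 0,0,-0.18,0.44,0.04,0.8,0.4, 0,0,-0.18,0.44,0.04,0.8,0.4, 0,0,-0.18,0.44,0.04,0.8,0.4]'
python3 - <<'E'
from h import *
s=env.state();p=s['ee_pos'];q=s['ee_rot'];print(p,q)
from scipy.spatial.transform import Rotation as Ro
R=Ro.from_quat([*q[1:],q[0]]).as_matrix();print('yaw',np.degrees(np.arctan2(R[1,0],R[0,0])),'tool delta to grasp',R.T@(np.array([.519,-.269,.129])-p))
E
```

```text
t: 1.85
ee_pos: [0.5199, -0.2684, 0.2249]
ee_rot: [0.0, 0.947, 0.321, 0.0]
ft_force: [-0.5, -0.6, 1.1]
gripper_width: 0.0509
grasp_force: 0.0
[ 0.51987744 -0.26841779  0.22487065] [7.94385686e-05 9.47019267e-01 3.21176744e-01 1.50360343e-05]
yaw 37.468208636611266 tool delta to grasp [-1.04842126e-03 -8.70214015e-05  9.58706572e-02]
```

```bash
python3 -m jog '[0,0,0,-0.01,0,0.4,0.4, 0,0,0,-0.01,0,0.7,0.4, 0,0,0,-0.01,0,0.9,0.4, 0,0,0,-0.01,0,0.96,0.4, 0,0,0,-0.01,0,0.96,0.4]'; python3 -m jog '[0,0,0,0,0,0,0.9, 0,0,0,0,0,0,0.9, 0,0,0,0,0,0,0.9, 0,0,0,0,0,0,0.9, 0,0,0,0,0,0,0.9]' 50
```

```text
t: 2.35
ee_pos: [0.5197, -0.2689, 0.1294]
ee_rot: [0.001, 0.947, 0.322, 0.001]
ft_force: [-0.1, 0.8, 0.6]
gripper_width: 0.051
grasp_force: 0.0
t: 2.85
ee_pos: [0.5197, -0.2686, 0.1297]
ee_rot: [0.001, 0.947, 0.322, 0.001]
ft_force: [-1.7, 0.6, 7.3]
gripper_width: 0.0214
grasp_force: 49.1
```

```bash
python3 -m jog '[0,0,0,0,0,-0.2,0.9, 0,0,0,0,0,-0.6,0.9, 0,0,0,0,0,-1,0.9, 0,0,0,0,0,-1,0.9]'; python3 -m jog '[0,0,-0.14,0,0,-0.25,0.9, 0,0,-0.28,0,0,-0.5,0.9, 0,0,-0.42,0,0,-0.6,0.9, 0,0,-0.56,0,0,-0.6,0.9, 0,0,-0.7,0,0,-0.6,0.9, 0,0,-0.84,0,0,-0.6,0.9, 0,0,-0.98,0,0,-0.6,0.9, 0,0,-0.98,0,0,-0.6,0.9, 0,0,-0.98,0,0,-0.6,0.9]'
```

```text
t: 3.25
ee_pos: [0.5205, -0.269, 0.2339]
ee_rot: [0.005, 0.947, 0.322, 0.003]
ft_force: [-0.1, -1.1, -0.8]
gripper_width: 0.0215
grasp_force: 49.1
t: 4.15
ee_pos: [0.5192, -0.2681, 0.2877]
ee_rot: [-0.0, 0.668, 0.744, -0.0]
ft_force: [0.1, 1.0, -1.0]
gripper_width: 0.0218
grasp_force: 49.0
```

```bash
python3 -m jog '[0,0,0,0.4,0.04,0,0.9, 0,0,0,0.8,0.08,0,0.9, 0,0,0,1,0.1,0,0.9]'; python3 -m jog '[0,0,0,0.4,0.04,0,0.9, 0,0,0,0.8,0.08,0,0.9, 0,0,0,1,0.1,0,0.9]'; python3 -m jog '[0,0,0,0.4,0.04,0,0.9, 0,0,0,0.8,0.08,0,0.9, 0,0,0,1,0.1,0,0.9]'; python3 -m jog '[0,0,0,0.4,0.04,0,0.9, 0,0,0,0.8,0.08,0,0.9, 0,0,0,1,0.1,0,0.9, 0,0,0,1,0.1,0,0.9, 0,0,0,1,0.1,0,0.9]'
python3 - <<'E'
from h import *
s=env.state();print(s['ee_pos'],s['ee_rot'],s['joints'])
c=env.get_calibration('wrist');im=env.capture('wrist')[:,:,::-1];cv2.imwrite('pics/w2.png',im);cv2.imwrite('pics/w2b.png',cv2.resize(im,(800,600),interpolation=cv2.INTER_CUBIC))
np.savez('w2.npz',**c)
E
```

```text
t: 4.45
ee_pos: [0.5178, -0.1652, 0.2879]
ee_rot: [-0.0, 0.668, 0.744, 0.0]
ft_force: [-0.5, 0.1, -0.2]
gripper_width: 0.0213
grasp_force: 49.0
t: 4.75
ee_pos: [0.5166, -0.0646, 0.288]
ee_rot: [-0.0, 0.668, 0.745, 0.0]
ft_force: [-0.3, -1.2, -1.0]
gripper_width: 0.0216
grasp_force: 49.0
t: 5.05
ee_pos: [0.5154, 0.0359, 0.288]
ee_rot: [-0.0, 0.668, 0.745, 0.0]
ft_force: [0.8, -0.4, -1.4]
gripper_width: 0.0215
grasp_force: 49.0
t: 5.55
ee_pos: [0.5148, 0.1337, 0.2878]
ee_rot: [0.0, 0.667, 0.745, -0.0]
ft_force: [0.1, -1.2, -1.1]
gripper_width: 0.0215
grasp_force: 49.0
[0.51476913 0.1336955  0.28783453] [ 7.49555385e-05  6.67364659e-01  7.44731085e-01 -1.34748400e-04] [ 3.14456620e-02  3.61351610e-01  1.37614288e+00 -3.02646173e-04
  1.40417581e+00 -7.79714310e-02]
```

View pics/w2b.png

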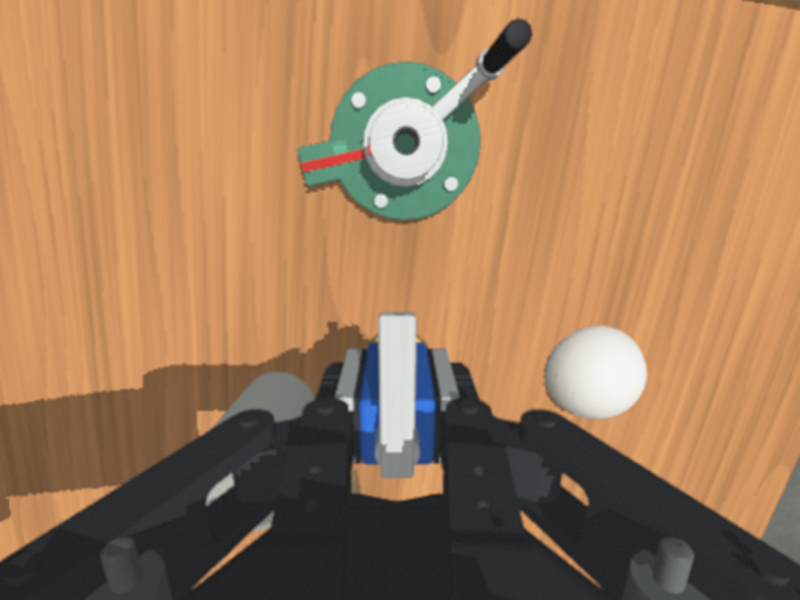

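The tool is held straight, with the blade tip at (398,316) and the tail at (397,465). The collet mouth is at (406,141), the red mark runs from (302,168) to (370,150), and the pin top is at (516,34).

```bash
python3 - <<'E'
from h import *
np.set_printoptions(precision=4,suppress=True)
from scipy.spatial.transform import Rotation as Ro
im=cv2.imread('pics/w2.png');c=dict(np.load('w2.npz'));k=.64
g=lambda u,v,z:onz(c,(u+.5)*k-.5,(v+.5)*k-.5,z)
big=cv2.resize(im[80:100,250:270],None,fx=8,fy=8,interpolation=cv2.INTER_CUBIC).max(2)
v,u=np.nonzero(big<110);print('hole px',u.mean()/8+250,v.mean()/8+80,len(u)/64)
M=onz(c,u.mean()/8+249.56,v.mean()/8+79.56,.056);print('mouth',M)
h=cv2.cvtColor(im,cv2.COLOR_BGR2HSV)
red=((h[...,0]<6)|(h[...,0]>174))&(h[...,1]>150)&(h[...,2]>120);red[130:]=0;red[:,:180]=0;red[:,250:]=0
v,u=np.nonzero(red);P=np.array([onz(c,a,b,.017)[:2] for a,b in zip(u,v)]);r=P-M[:2]
far=np.hypot(*r.T)>.03;P=P[far];vx,vy,x0,y0=cv2.fitLine((P*1000).astype(np.float32),cv2.DIST_HUBER,0,.01,.01).ravel()
print('mark yaw line',np.degrees(np.arctan2(vy,vx)),'pt',x0,y0,'from mouth',np.degrees(np.arctan2(*(P.mean(0)-M[:2])[::-1])),len(P),'reach',np.hypot(*(P-M[:2]).T).max())
pin=g(517,33,.1);d=pin-M;print('pin',pin,np.hypot(*d[:2]),np.degrees(np.arctan2(d[1],d[0])))
# green base centre
gr=(h[...,0]>65)&(h[...,0]<95)&(h[...,1]>60)
# tool in hand
s=env.state();q=s['ee_rot'];R=Ro.from_quat([*q[1:],q[0]]).as_matrix();p=s['ee_pos']
for n,a in dict(tip=(398,316),tail=(397,464)).items():
    X=g(*a,p[2]-.056+.033);print(n,R.T@(X-p))
E
```

```text
hole px 260.14444340679864 89.93921367202091 209.140625
mouth [0.512  0.2232 0.056 ]
mark yaw line 18.327276 pt 457.98825 204.72586 from mouth -161.0788083228701 214 reach 0.08123084586728577
pin [0.5645 0.2823 0.1   ] 0.07908439470905378 48.34257068791105
tip [0.0398 0.0008 0.023 ]
tail [-0.0012  0.0006  0.023 ]
```

```bash
python3 -m jog '[0,0,-0.14,0.2,0.07,0,0.9, 0,0,-0.28,0.4,0.07,0,0.9, 0,0,-0.42,0.6,0.07,0,0.9, 0,0,-0.56,0.89,0.07,0,0.9, 0,0,-0.7,0.89,0.07,0,0.9, 0,0,-0.84,0.89,0.07,0,0.9, 0,0,-0.98,0.89,0.07,0,0.9, 0,0,-1,0.89,0.07,0,0.9]'; python3 -m jog '[0,0,-0.14,0,0,0,0.9, 0,0,-0.28,0,0,0,0.9, 0,0,-0.42,0,0,0,0.9, 0,0,-0.56,0,0,0,0.9, 0,0,-0.705,0,0,0,0.9, 0,0,-0.705,0,0,0.3,0.9, 0,0,-0.705,0,0,0.6,0.9, 0,0,-0.705,0,0,0.6,0.9, 0,0,-0.705,0,0,0.6,0.9]'
cat > st.py <<'E'
from h import *
from scipy.spatial.transform import Rotation as Ro
np.set_printoptions(precision=4,suppress=True)
s=env.state();p=s['ee_pos'];q=s['ee_rot'];R=Ro.from_quat([*q[1:],q[0]]).as_matrix()
def to(x,y,z): print('p',p,'yaw',np.degrees(np.arctan2(R[1,0],R[0,0])),'tilt',R[:2,2],'delta/0.1',R.T@(np.array([x,y,z])-p)*10)
E
python3 - <<'E'
from st import *
to(.512,.2232,.1427)
c=env.get_calibration('wrist');im=env.capture('wrist')[:,:,::-1];cv2.imwrite('pics/w3.png',im);np.savez('w3.npz',**c)
c2=cv2.resize(im[130:330,140:380],(720,600),interpolation=cv2.INTER_CUBIC);cv2.imwrite('pics/w3b.png',c2)
E
```

```text
t: 6.4
ee_pos: [0.5123, 0.2219, 0.2879]
ee_rot: [-0.0, 0.205, 0.979, -0.0]
ft_force: [-0.5, -0.6, -0.3]
gripper_width: 0.0219
grasp_force: 49.1
t: 7.3
ee_pos: [0.5124, 0.2225, 0.2286]
ee_rot: [0.0, -0.161, 0.987, -0.0]
ft_force: [-0.5, 0.3, -0.2]
gripper_width: 0.0212
grasp_force: 49.1
p [0.5124 0.2225 0.2286] yaw -161.5248490899637 tilt [ 0.0001 -0.    ] delta/0.1 [0.0015 0.0077 0.8588]
```

View pics/w3b.png

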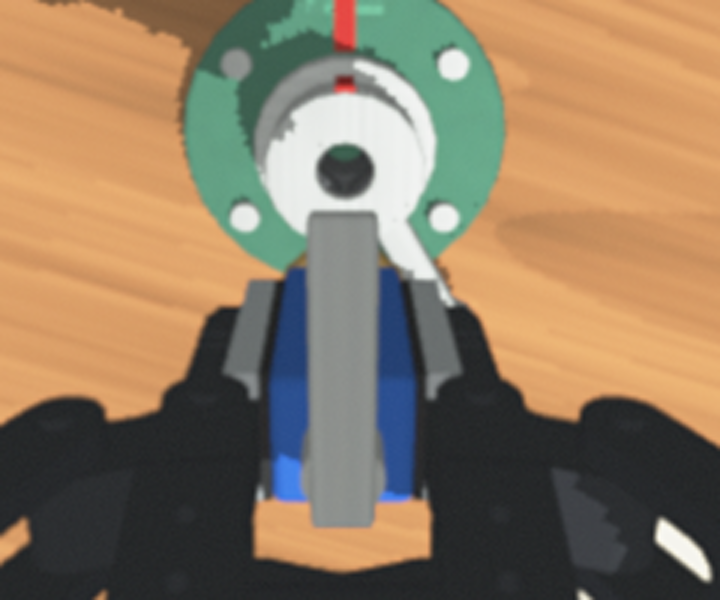

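The blade at (342,215)–(343,520) of the crop lines up with the red mark at (345,20) and the mouth at (346,171). I'll check the mouth's position in the tool frame.

```bash
python3 - <<'E'
from st import *
c=dict(np.load('w3.npz'));g=lambda u,v,z:R.T@(onz(c,140+(u+.5)/3-.5,130+(v+.5)/3-.5,z)-p)*1000
print('mouth',g(345.5,171,.058),'tip',g(342.5,213,p[2]-.0567+.033),'mark in',g(345,50,.017),'mark up',g(344.5,3,.017))
E
```

```text
mouth [  1.322    0.7126 171.3643] tip [39.5764 -0.2204 23.6199] mark in [ 32.6687   0.6523 212.3008] mark up [ 48.599    0.4683 212.2686]
```

```bash
python3 -m jog '[0,0,0,0.008,0.008,0,0.9, 0,0,0,0.008,0.008,0.25,0.9, 0,0,0,0.008,0.008,0.4,0.9, 0,0,0,0.008,0.008,0.55,0.9, 0,0,0,0.008,0.008,0.7,0.9, 0,0,0,0.008,0.008,0.8,0.9, 0,0,0,0.008,0.008,0.8,0.9]'; python3 -m jog '[0,0,0,0,0,0.03,0.9, 0,0,0,0,0,0.05,0.9, 0,0,0,0,0,0.06,0.9, 0,0,0,0,0,0.06,0.9]'; python3 -c "
from st import *
to(.512,.2232,.1427)"
```

```text
t: 8.05
ee_pos: [0.5108, 0.2235, 0.1476]
ee_rot: [-0.0, -0.162, 0.987, -0.0]
ft_force: [-0.2, -0.8, -0.7]
gripper_width: 0.0214
grasp_force: 49.1
t: 8.45
ee_pos: [0.5111, 0.2236, 0.1427]
ee_rot: [0.001, -0.162, 0.987, -0.0]
ft_force: [-1.5, -0.7, 4.4]
gripper_width: 0.0217
grasp_force: 49.6
p [0.5111 0.2236 0.1427] yaw -161.35457230652025 tilt [0.0012 0.0002] delta/0.1 [-0.0073 -0.0063 -0.0002]
```

```bash
python3 -m jog '[0,0,0,0,0,0.01,0.9, 0,0,0,0,0,0.015,0.9, 0,0,0,0,0,0.015,0.9]'; python3 -m jog '[0,0,0,0,0,-0.005,0.7, 0,0,0,0,0,-0.005,0.6, 0,0,0,0,0,-0.005,0.5, 0,0,0,0,0,-0.005,0.4, 0,0,0,0,0,-0.005,0.4]'; python3 -m jog '[0,0,0,0,0,-0.2,0.4, 0,0,0,0,0,-0.5,0.4, 0,0,0,0,0,-1,0.4, 0,0,0,0,0,-1,0.4, 0,0,0,0,0,-1,0.4]'
python3 - <<'E'
from st import *
to(.512,.2232,.1427)
c=env.get_calibration('wrist');im=env.capture('wrist')[:,:,::-1];cv2.imwrite('pics/w4.png',im);np.savez('w4.npz',**c)
cv2.imwrite('pics/w4b.png',cv2.resize(im,(800,600),interpolation=cv2.INTER_CUBIC))
E
```

```text
t: 8.75
ee_pos: [0.5111, 0.2236, 0.1426]
ee_rot: [0.001, -0.162, 0.987, -0.0]
ft_force: [-5.8, -2.0, 17.9]
gripper_width: 0.0214
grasp_force: 51.8
t: 9.25
ee_pos: [0.5109, 0.2235, 0.1407]
ee_rot: [-0.0, -0.162, 0.987, -0.0]
ft_force: [-0.6, 0.6, 0.5]
gripper_width: 0.0513
grasp_force: 0.0
t: 9.75
ee_pos: [0.511, 0.2236, 0.2416]
ee_rot: [0.001, -0.162, 0.987, 0.0]
ft_force: [-0.4, -0.4, 0.1]
gripper_width: 0.0515
grasp_force: 0.0
p [0.511  0.2236 0.2416] yaw -161.35099183364045 tilt [0.002  0.0004] delta/0.1 [-0.0065 -0.0064  0.9893]
```

View pics/w4b.png

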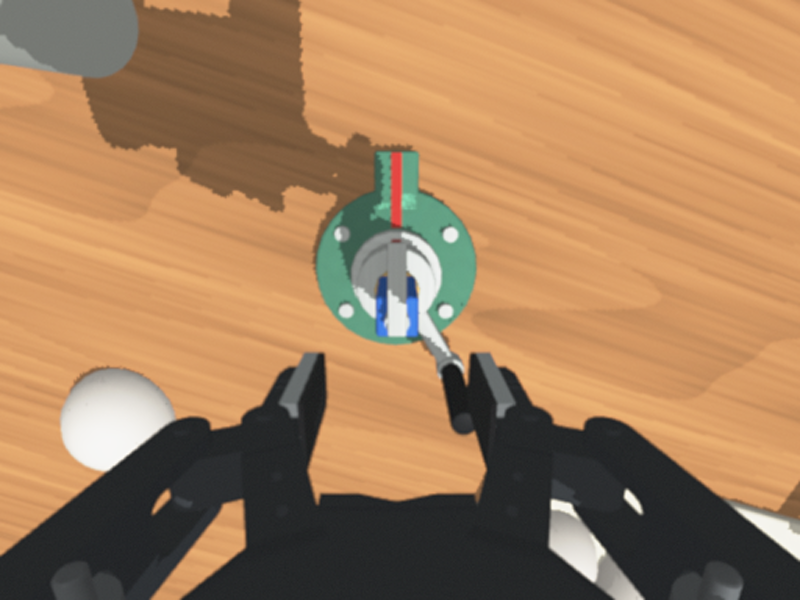

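The tool stands home with its blade over the red mark line. The lever pin's top is at (462,424). Now the lever: I'll straddle the pin with the pads closing tangentially.

```bash
python3 - <<'E'
from st import *
c=dict(np.load('w4.npz'));print('pin',onz(c,462.5*.64-.5,424.5*.64-.5,.1))
c0=np.array([.512,.2233]);
to(.565,.283,.2416);to(.565,.283,.132)
for a in (48.4,):print(c0+.08*np.array([np.cos(np.radians(a)),np.sin(np.radians(a))]))
E
```

```text
pin [0.5654 0.2813 0.1   ]
p [0.5106 0.2235 0.2404] yaw -161.3543370042673 tilt [-0.0007 -0.0001] delta/0.1 [-0.7055  0.3903 -0.0122]
p [0.5106 0.2235 0.2404] yaw -161.3543370042673 tilt [-0.0007 -0.0001] delta/0.1 [-0.7062  0.3902  1.0838]
[0.5651 0.2831]
```

```bash
python3 -m jog '[0,0,-0.14,-0.3,0.2,0,0.4, 0,0,-0.28,-0.6,0.3,0,0.4, 0,0,-0.42,-0.7,0.385,0,0.4, 0,0,-0.495,-0.7,0.385,0,0.4, 0,0,-0.495,-0.7,0.385,0,0.4, 0,0,-0.495,-0.7,0.385,0,0.4]'; python3 -m jog '[0,0,0,0,0,0.3,0.4, 0,0,0,0,0,0.6,0.4, 0,0,0,0,0,0.9,0.4, 0,0,0,0,0,1,0.4, 0,0,0,0,0,1,0.4]';  python3 -m jog '[0,0,0,0,0,0.08,0.5, 0,0,0,0,0,0.08,0.6, 0,0,0,0,0,0.08,0.72, 0,0,0,0,0,0.08,0.72, 0,0,0,0,0,0.08,0.72]' 20; python3 - <<'E'
from st import *
to(.565,.282,.132)
# arc offsets in tool axes / units
cx=np.array([.512,.2233]);r=p[:2]-cx;print(np.hypot(*r),np.degrees(np.arctan2(r[1],r[0])))
for a in range(6,72,6):
    t=-np.radians(a);M=np.array([[np.cos(t),-np.sin(t)],[np.sin(t),np.cos(t)]])
    d=cx+M@r-p[:2];print(a,round(a/60,2),(R.T@np.array([*d,0])*10).round(3)[:2])
E
```

```text
t: 10.4
ee_pos: [0.5647, 0.2822, 0.2397]
ee_rot: [-0.001, -0.408, 0.913, 0.0]
ft_force: [-0.7, -0.3, 0.6]
gripper_width: 0.0512
grasp_force: 0.0
t: 10.9
ee_pos: [0.5645, 0.2821, 0.1398]
ee_rot: [-0.001, -0.409, 0.913, 0.0]
ft_force: [-0.2, 0.4, 0.2]
gripper_width: 0.0512
grasp_force: 0.0
t: 11.4
ee_pos: [0.5651, 0.2824, 0.1334]
ee_rot: [0.0, -0.409, 0.912, -0.0]
ft_force: [0.1, -0.2, 0.3]
gripper_width: 0.0238
grasp_force: 0.0
p [0.5651 0.2824 0.1334] yaw -131.65671527698365 tilt [0.0009 0.0003] delta/0.1 [ 0.0037 -0.0025  0.0145]
0.07945818351898892 48.101610156347235
6 0.1 [ 0.005 -0.083]
12 0.2 [ 0.018 -0.165]
18 0.3 [ 0.04  -0.245]
24 0.4 [ 0.07  -0.323]
30 0.5 [ 0.108 -0.397]
36 0.6 [ 0.154 -0.466]
42 0.7 [ 0.206 -0.531]
48 0.8 [ 0.265 -0.589]
54 0.9 [ 0.33  -0.641]
60 1.0 [ 0.4   -0.686]
66 1.1 [ 0.474 -0.724]
```

```bash
python3 -m jog '[0,0,0.05,0.001,-0.041,0,0.72, 0,0,0.1,0.005,-0.083,0,0.72, 0,0,0.2,0.018,-0.165,0,0.72, 0,0,0.3,0.04,-0.245,0,0.72, 0,0,0.4,0.07,-0.323,0,0.72, 0,0,0.5,0.108,-0.397,0,0.72, 0,0,0.6,0.154,-0.466,0,0.72, 0,0,0.7,0.206,-0.531,0,0.72, 0,0,0.75,0.235,-0.56,0,0.72, 0,0,0.75,0.235,-0.56,0,0.72]'; python3 - <<'E'
from st import *
to(.565,.282,.132)
cx=np.array([.512,.2233]);r=p[:2]-cx;print(np.hypot(*r),np.degrees(np.arctan2(r[1],r[0])))
for a in (3,6,9,12,15,18):
    t=-np.radians(a);M=np.array([[np.cos(t),-np.sin(t)],[np.sin(t),np.cos(t)]])
    d=cx+M@(r/np.hypot(*r)*.08)-p[:2];print(a,round(a/60,2),(R.T@np.array([*d,0])*10).round(3)[:2])
cv2.imwrite('pics/top5.png',env.capture('top')[:,:,::-1])
E
```

```text
t: 12.4
ee_pos: [0.5913, 0.2274, 0.1332]
ee_rot: [0.0, -0.029, 1.0, 0.0]
ft_force: [0.4, -0.3, -1.0]
gripper_width: 0.0236
grasp_force: 0.0
p [0.5913 0.2274 0.1332] yaw -176.70383254176951 tilt [0.0004 0.0003] delta/0.1 [0.2307 0.5602 0.0125]
0.0793604575743208 2.9625162807525176
3 0.05 [-0.005 -0.042]
6 0.1 [-0.002 -0.084]
9 0.15 [ 0.004 -0.125]
12 0.2 [ 0.012 -0.166]
15 0.25 [ 0.022 -0.207]
18 0.3 [ 0.034 -0.247]
```

```bash
python3 -m jog '[0,0,0.05,-0.005,-0.042,0,0.72, 0,0,0.1,-0.002,-0.084,0,0.72, 0,0,0.15,0.004,-0.125,0,0.72, 0,0,0.2,0.012,-0.166,0,0.72, 0,0,0.2,0.012,-0.166,0,0.72]';python3 -m jog '[0,0,0.02,0.002,-0.014,0,0.72, 0,0,0.02,0.002,-0.014,0,0.72, 0,0,0.02,0.002,-0.014,0,0.72]'; python3 - <<'E'
from st import *
to(.565,.282,.132);print(s['ft_force'],s['wrist_torque'])
cx=np.array([.512,.2233]);r=p[:2]-cx;print(np.hypot(*r),np.degrees(np.arctan2(r[1],r[0])))
c=env.get_calibration('wrist');im=env.capture('wrist')[:,:,::-1];np.savez('w6.npz',**c)
cv2.imwrite('pics/w6.png',cv2.resize(im,(800,600),interpolation=cv2.INTER_CUBIC))
E
```

```text
t: 12.95
ee_pos: [0.5907, 0.2115, 0.1331]
ee_rot: [-0.0, 0.075, 0.997, 0.0]
ft_force: [-1.6, 3.9, -1.3]
gripper_width: 0.0239
grasp_force: 1.5
t: 13.25
ee_pos: [0.5905, 0.2104, 0.1331]
ee_rot: [0.0, 0.085, 0.996, 0.001]
ft_force: [1.1, 4.4, 0.3]
gripper_width: 0.024
grasp_force: 2.4
p [0.5905 0.2104 0.1331] yaw 170.26270923101748 tilt [0.0004 0.001 ] delta/0.1 [0.3721 0.6623 0.0112]
[1.1063 4.3648 0.3335] [0.7637 0.0647 0.0073]
0.07951771764959141 -9.311665966510928
```

View pics/w6.png

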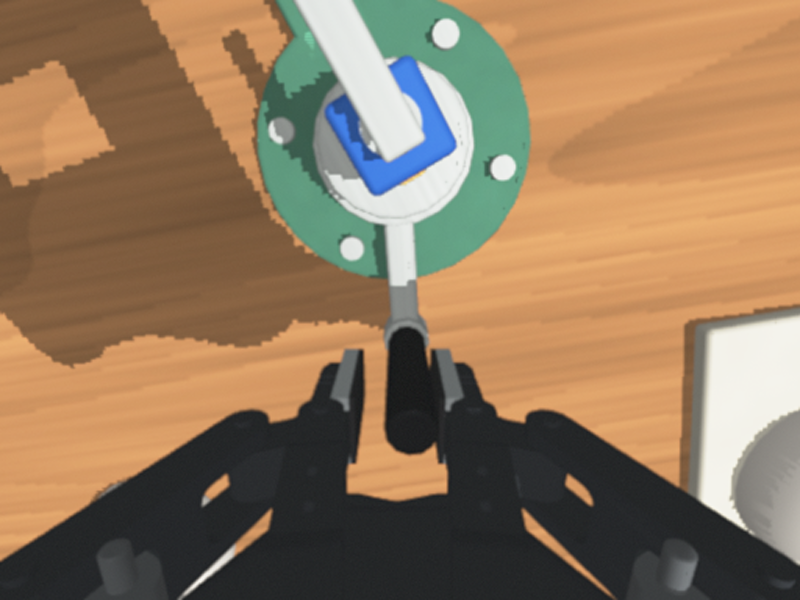

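The pads are pushing the pin, now at (410,430). The estimated lever angle is about 1.13, so I'll nudge it to the end stop for margin.

```bash
for i in 1; do python3 -m jog '[0,0,0.03,0.002,-0.025,0,0.72, 0,0,0.03,0.002,-0.025,0,0.72, 0,0,0.03,0.002,-0.025,0,0.72]'; done; python3 -m jog '[0,0,0.02,0.002,-0.015,0,0.72, 0,0,0.02,0.002,-0.015,0,0.72, 0,0,0.02,0.002,-0.015,0,0.72]'; python3 -m jog '[0,0,0.02,0.002,-0.015,0,0.72, 0,0,0.02,0.002,-0.015,0,0.72, 0,0,0.02,0.002,-0.015,0,0.72]'; python3 - <<'E'
from st import *
cx=np.array([.512,.2233]);r=p[:2]-cx;print(np.hypot(*r),np.degrees(np.arctan2(r[1],r[0])))
E
```

```text
t: 13.6
ee_pos: [0.59, 0.208, 0.1331]
ee_rot: [0.0, 0.101, 0.995, 0.001]
ft_force: [0.8, 4.8, -0.1]
gripper_width: 0.024
grasp_force: 2.7
t: 13.9
ee_pos: [0.5897, 0.2066, 0.1331]
ee_rot: [0.001, 0.111, 0.994, 0.001]
ft_force: [1.0, 5.1, -0.6]
gripper_width: 0.0237
grasp_force: 3.1
t: 14.2
ee_pos: [0.5893, 0.2053, 0.1331]
ee_rot: [0.001, 0.121, 0.993, 0.001]
ft_force: [2.3, 6.0, -1.5]
gripper_width: 0.0237
grasp_force: 3.4
0.07937654103867361 -13.134801239109015
```

```bash
python3 -m jog '[0,0,0,0,0.03,0,0.6, 0,0,0,0,0.03,0,0.4, 0,0,0,0,0.03,0,0.4, 0,0,0,0,0.03,0,0.4]'; python3 -m jog '[0,0,0,0,0.03,-0.3,0.4, 0,0,0,0,0.03,-0.6,0.4, 0,0,0,0,0.03,-1,0.4, 0,0,0,0,0.03,-1,0.4, 0,0,0,0,0.03,-1,0.4, 0,0,0,0,0.03,-1,0.4]'; python3 - <<'E'
from st import *
to(.565,.282,.132)
c=env.get_calibration('wrist');im=env.capture('wrist')[:,:,::-1];np.savez('w7.npz',**c)
cv2.imwrite('pics/w7.png',cv2.resize(im,(800,600),interpolation=cv2.INTER_CUBIC))
E
```

```text
t: 14.6
ee_pos: [0.5896, 0.2071, 0.1329]
ee_rot: [-0.0, 0.122, 0.993, -0.0]
ft_force: [-0.2, 0.5, -0.3]
gripper_width: 0.0511
grasp_force: 0.0
t: 15.2
ee_pos: [0.5899, 0.21, 0.2317]
ee_rot: [-0.001, 0.122, 0.992, -0.0]
ft_force: [-0.6, -0.0, 0.1]
gripper_width: 0.0516
grasp_force: 0.0
p [0.5899 0.21   0.2317] yaw 165.9426017374904 tilt [-0.0022 -0.0004] delta/0.1 [0.4146 0.6391 0.9974]
```

View pics/w7.png

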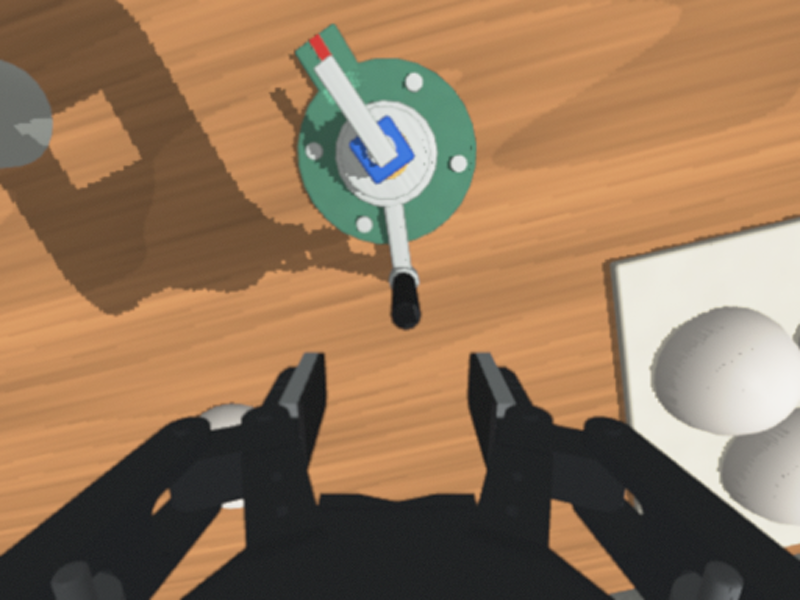

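The blade, from tip (324,63) to tail (387,158), lies along the mark ending at (318,40). The pin's top is at (406,318). One last numeric check:

```bash
python3 - <<'E'
from st import *
c=dict(np.load('w7.npz'));g=lambda u,v,z:onz(c,(u+.5)*.64-.5,(v+.5)*.64-.5,z)
a=g(324.5,63,.119);b=g(387,159,.119);d=a-b;print('tip',a,'len',np.hypot(*d[:2]),'yaw',np.degrees(np.arctan2(d[1],d[0])))
o=np.array([.512,.2233,0]);P=g(405.5,316,.1)-o;print('pin r',np.hypot(*P[:2]),'ang',np.degrees(np.arctan2(P[1],P[0])),'lever',np.radians(58.7-np.degrees(np.arctan2(P[1],P[0]))))
e=g(318,40,.017)-o;print('mark',np.hypot(*e[:2]),np.degrees(np.arctan2(e[1],e[0])))
print('tip from axis',np.hypot(*(a-o)[:2]),np.degrees(np.arctan2(*(a-o)[:2][::-1])))
E
```

```text
tip [0.4754 0.2097 0.119 ] len 0.04334711259020558 yaw -160.18572643027517
pin r 0.07963011043770676 ang -6.489071919082613 lever 1.1377639413073704
mark 0.07828373752128251 -162.25964596353958
tip from axis 0.03906697305852715 -159.58820424077797
```

Lever estimates disagree, 1.14 against 1.20, so I'll go back and push until the stop shows in the force.

```bash
python3 -m jog '[0,0,0,0,0,0.3,0.4, 0,0,0,0,0,0.6,0.4, 0,0,0,0,0,0.9,0.4, 0,0,0,0,0,1,0.4, 0,0,0,0,0,1,0.4]'; python3 -m jog '[0,0,0,0,0,0,0.6, 0,0,0,0,0,0,0.72, 0,0,0,0,0,0,0.72, 0,0,0,0,-0.03,0,0.72, 0,0,0,0,-0.05,0,0.72, 0,0,0,0,-0.06,0,0.72, 0,0,0,0,-0.06,0,0.72]'; python3 -m jog '[0,0,0.02,0.003,-0.02,0,0.72, 0,0,0.02,0.003,-0.02,0,0.72, 0,0,0.02,0.003,-0.02,0,0.72]'; python3 -m jog '[0,0,0.02,0.004,-0.02,0,0.72, 0,0,0.02,0.004,-0.02,0,0.72, 0,0,0.02,0.004,-0.02,0,0.72]'
```

```text
t: 15.75
ee_pos: [0.5898, 0.21, 0.1312]
ee_rot: [-0.002, 0.122, 0.992, -0.001]
ft_force: [-0.1, 0.4, 0.0]
gripper_width: 0.0516
grasp_force: 0.0
t: 16.45
ee_pos: [0.5902, 0.2051, 0.1341]
ee_rot: [0.002, 0.122, 0.992, 0.002]
ft_force: [5.5, 6.2, -0.7]
gripper_width: 0.0238
grasp_force: 3.5
t: 16.75
ee_pos: [0.5897, 0.2039, 0.1341]
ee_rot: [0.003, 0.133, 0.991, 0.002]
ft_force: [8.1, 10.2, -1.6]
gripper_width: 0.0238
grasp_force: 5.7
t: 17.05
ee_pos: [0.5893, 0.2035, 0.1342]
ee_rot: [0.004, 0.143, 0.99, 0.004]
ft_force: [11.9, 19.0, -5.1]
gripper_width: 0.024
grasp_force: 10.6
```

The force has risen to 19 N and the arm no longer advances, so the end stop is reached. I'll back off and retreat.

```bash
python3 -m jog '[0,0,0,-0.02,0.07,0,0.72, 0,0,0,-0.02,0.07,0,0.6, 0,0,0,-0.02,0.07,0,0.4, 0,0,0,-0.02,0.07,0,0.4, 0,0,0,-0.02,0.07,0,0.4]'; python3 -m jog '[0,0,0,0,0,-0.3,0.4, 0,0,0,0,0,-0.6,0.4, 0,0,0,0,0,-1,0.4, 0,0,0,0,0,-1,0.4, 0,0,0,0,0,-1,0.4, 0,0,0,0,0,-1,0.4]'; python3 - <<'E'
from st import *
c=env.get_calibration('wrist');im=env.capture('wrist')[:,:,::-1];np.savez('w8.npz',**c)
cv2.imwrite('pics/w8.png',np.ascontiguousarray(cv2.resize(im[10:220,140:330],(543,600),interpolation=cv2.INTER_CUBIC)))
T=env.capture('top')[:,:,::-1];a=cv2.imread('pics/top0.png')
d=cv2.absdiff(a,T).max(2);print('dome',d[130:165,210:245].max(),'jug',d[215:255,225:265].max(),'rack rest',d[195:230,265:315].max())
E
```

```text
t: 17.55
ee_pos: [0.591, 0.2064, 0.133]
ee_rot: [-0.0, 0.143, 0.99, -0.0]
ft_force: [0.4, -0.6, -0.1]
gripper_width: 0.0512
grasp_force: 0.0
t: 18.15
ee_pos: [0.5907, 0.2066, 0.2317]
ee_rot: [-0.001, 0.143, 0.99, -0.0]
ft_force: [-0.3, -0.3, 0.5]
gripper_width: 0.0511
grasp_force: 0.0
dome 14 jug 101 rack rest 14
```

View pics/w8.png

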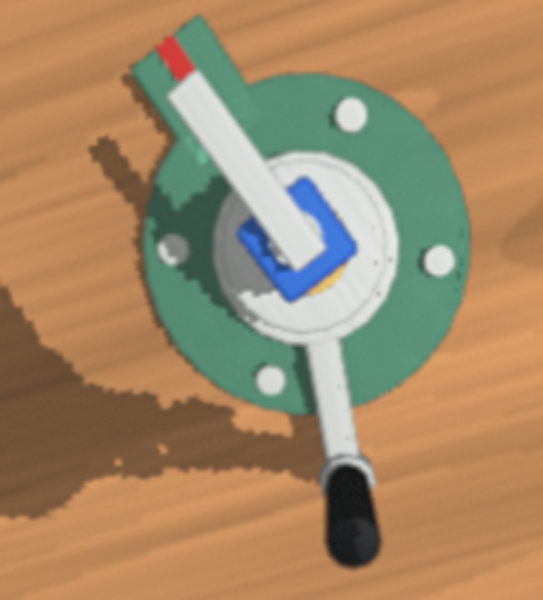

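The blade, from (185,88) to (310,258), runs along the red mark, and the lever is at its stop. The jug-area difference is most likely the arm's occlusion or shadow, because the path cleared the jug by more than 60 mm.

```bash
python3 -c "
from workcell import env
print(env.hand_in())"
```

```text
the job is handed in; nothing more can be done
None
```

The job is handed in: the blue tool stands home in the collet with its blade along the red mark, the lever was pushed to its end stop, and the robot was clear of everything at about 18 s. The dome and the other two tools show no change from above; the jug I could not confirm that way, as its area in the top view changed (probably the arm or its shadow).

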